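# Lock the blade arm of a card trimmer with its barrel bolt

## Robot

A 6-joint arm with a two-finger parallel gripper is mounted at the origin on the work surface. World frame = base frame: x ahead of the robot, y to its left, z up, the work surface at z = 0. Lengths are in m, angles in rad, forces in N, time in s.
With the tool pointing down it reaches from about 0.275 to 0.875 m from the base axis. Payload 12.5 kg.
Tool frame: the origin (TCP) lies midway between the tips of the shut fingers; the grasp point (between the pads) lies robot.grasp_offset behind it (robot.grasp_offset is the distance from the TCP to the grasp point, in m); z points along the fingers, y is the line along which they close (so a half turn about z gives the same grasp; the last joint's range is limited). The gripper opens to 85 mm and grips with 20 to 120 N. Pads are 22 mm wide; open, the fingers measure 114 mm over their backs; the gripper's body (76 mm by 85 mm) begins 54 mm behind the grasp point. The pads swing forward as they close: fully open they stand 13 mm farther back than shut.
Start: joints at [1.123, 0.351, 1.652, -0, 1.139, -0.085], TCP at [0.195, 0.514, 0.231] pointing down, gripper open.
Joint ranges: [-2.75, 2.75], [-0.79, 2.1], [0.01, 2.65], [-1.57, 4.71], [0.07, 3.14], [-2.87, 2.87]. Speed limits (rad/s): [2.22, 2.22, 2.79, 3.14, 3.14, 3.14].

## Interface

Orientations are given as [roll, pitch, yaw] about the fixed x, y, z axes, in that order (R = Rz(yaw) Ry(pitch) Rx(roll)).
In Python, from cell import robot gives the robot as it stands. The module is installed in compiled form; this text tells all that it offers.
- The arm moves only by the tool carry_out, never from a script. Its argument "rows" is a list that holds one entry, the list of rows, each a list of 7 numbers: the shift along the tool's x, y, z normalised to -1 to 1, where 1 is 0.1 m, then the turn, a rotation vector about the tool's x, y, z normalised to -1 to 1, where 1 is 180 degrees, then the gripper's target within -1 to 1 (fully open at 1, half-way at 0, shut at -1). In form: [[[dx, dy, dz, rx, ry, rz, hand], ...]]. A call has 1 to 8 rows; each row is the pose to reach, as a shift and turn from the pose commanded when the call began, along the tool's axes at that moment, turning the shorter way round; what a row does not reach only later rows make up. A row lasts 1/10 s, in which the tool goes at most 50 mm and 8.59 degrees, less where a joint would pass 70% of its speed; a pose out of reach is approached as far as the arm can. A call with a number of a shift or a turn outside -1 to 1 is refused whole. A call with a gripper value outside its range is refused whole. The fingers move at their own pace and stop on an object; "grip_force" is the grip in N (left out, the last holds). Time passes only in rows, so rows that repeat a pose let the fingers close. It gives the time, the measured TCP pose, the force, the opening and the grip force at its end, in the units of the state.
- robot.state(): the state, without advancing time (a new reading comes with each control period).
- robot.snapshot(name): name is "scene" or "top" or "wrist"; returns the picture (420x560x3 uint8, red, green, blue); there is no depth.
- robot.calibration(name): a dict with "camera_matrix" (3x3 intrinsics, pixels), "rvec" (rotation vector, rad) and "tvec" (3), from world to camera coordinates, as OpenCV has them; the wrist camera has in their place "T_tool_cam" (4x4, takes a point from camera to tool coordinates, whose origin is the TCP and whose axes are the flange's). Camera axes: x right, y down, z forward; pixel columns grow to the right and rows downward; lengths in m; the calibration is good to about 2 mm. A picture is of the moment at which its call begins: read the wrist's pose just before it. calibration takes no time and is no camera call.
- robot.finish_job(): hands the job in; it is judged then, once.
The state is a dict: "clock": time; "qpos": joint angles; "qvel": joint speeds; "tau": joint torques, N m; "eef_pos": TCP position; "tool_rot": TCP orientation; "contact_force": force on the tool from outside, world axes, zero at the start; "torque": the same for the moment, N m; "width": opening from 0.0 (shut) to 1.0 (fully open); "finger_force": force on a finger pad.
Only numpy, scipy, OpenCV 4.12 (cv2) and the standard library are available. Lean on these libraries where they do the work, as an engineer would, in place of code of your own. Each camera call takes 0.05 s, during which the arm holds its last target. There are 200 camera calls.

## Task

Make the card trimmer safe: with the fingertips, push the knob of its barrel bolt along the slot until the bolt is fully home in the keeper on the blade arm, then push the knob over sideways into the notch until it lies fully down, towards the front of the trimmer. Only push the knob from outside, without forcing it: do not take it between the fingers, leave the blade arm down, leave the other things on the table where they are, and finish clear of everything.

Things in the scene. Friction and masses are not known exactly. Their poses are not given: they have to be found in the camera images.
- trimmer: Card trimmer (guillotine): grey steel box, 340 mm in its x by 320 mm in its y, flat bed 70 mm above the table. Origin: centre of its underside, on the table. Upright and fixed; only x, y, yaw vary. Its -x side is the front (robot side at yaw 0). A clear finger guard stands on the bed at y = -135 mm, x = -98 to 138 mm, top at 114 mm; a fence 13 mm high lies along the far edge.
- slot_corner (a point): Point on the bolt's axis below the corner of the L-shaped slot: trimmer x = -145, y = -10 mm, 90 mm above the table; axes as the trimmer's. The axis runs along the trimmer's y; the steel barrel, 32 mm in diameter, covers trimmer y = -60 to 70 mm. The slot runs along the barrel's top to this y, then its notch turns down the barrel's front (-x) side.
- bolt (a joint): How far the bolt has been slid, m: 0 = withdrawn (knob at the trimmer's y = +40 mm), 0.050 = fully home (knob at y = -10 mm, a hard stop). It slides to the trimmer's -y, against about 3 N of friction, and stays where it is left. The knob can enter the notch only when this is above about 0.0465.
- bolt_knob (a joint): Angle of the knob about the bolt's axis, rad: 0 = straight up (in the long slot, where it has 0.1 rad of play, up to 0.3 under a hard push), 1.48 = lying down in the notch towards the trimmer's front (-x), a hard stop. Friction: about 1.5 N at the knob moves it, and it stays where it is left.
- knob_ball (a point): Centre of the knob's steel ball, 20 mm in diameter, 45 mm from the bolt's axis on a pin 9 mm thick. Knob up: 135 mm above the table. Knob fully down: 94 mm above the table, at the trimmer's x = -190 mm (just off the bed's front edge). Its z axis points from the bolt's axis to the ball.
- keeper (a point): Centre of the steel keeper staple that takes the bolt, on the inner side of the trimmer's blade arm: trimmer x = -145, y = -157 mm, 90 mm above the table. The arm, a dark steel bar at the trimmer's y = -175 mm, top 110 mm above the table, is down (as it starts) and hinged at the far end; its black hand grip, 120 mm long, 33 mm thick, sticks out in front to x = -332 mm.
- cards: Bystander: stack of white cards, 82 x 110 x 19 mm, on the trimmer's bed. Origin: centre of its underside.
- wax_on_bed: Bystander: pale wax cake, 50 x 60 x 45 mm, on the +y part of the trimmer's bed. Origin: centre of its underside.
- wax_block: Bystander: pale wax block, 65 x 85 x 50 mm, on the table. Origin: centre of its underside.
- snap_jar: Bystander: glass jar with aluminium cap, 54 mm in diameter, 62 mm high, on the table in front of the trimmer. Origin: centre of its underside.
- punch: Bystander: steel hole punch, a rod 16 mm thick and 105 mm long, lying on the table in front of the trimmer below the bolt. Origin: on its underside, near the middle; it lies along its x.
- hammer: Bystander: hammer with wooden handle, 250 mm long, 26 mm thick, lying on the table. Origin: on its underside, mid-length; its handle points to its -x.
- scissors: Bystander: closed scissors, about 205 mm long, 90 mm over the finger rings, 12 mm thick, lying on the table. Origin: on the underside below the rivet; blades to its +x.

How it is judged:
By the outcome, as a careful person would: the job done as asked, in the order asked, and still so for the second after the job is handed in, with the robot touching nothing.
It also fails if it takes over 40 s, if anything falls off the work surface, if the arm or the gripper's body presses on something with over 40 N, if the wrist force passes 120 N, or if a joint passes its speed limit or range.

## Working session

There is one attempt and no reset: what is moved stays moved. The work goes in short steps, Python scripts to look and compute and a tool call to move; the robot and the scene stay as the last step left them, time stands still between calls to the robot, and variables do not carry over. Pictures are saved under pics/ and viewed, at most 10 in all, crops included, and the job is handed in when it is done.

Besides the shell and the picture viewer there is one more tool, called as a command line: name --argument value ..., lists and objects as JSON in quotes. carry_out: Moves the arm, as the interface text tells. Scaled input: -1 to 1 covers 0.1 m each way for a shift and 180 degrees each way for a turn. Its arguments: {"type":"object","properties":{"rows":{"type":"array"},"grip_force":{"type":"number"}},"required":["rows"]}

```bash
mkdir -p pics
python3 - <<'E'
from cell import robot
import cv2,numpy as np
s=robot.state(); print(s)
ims=[]
for n in ["scene","top"]:
    im=robot.snapshot(n); cv2.imwrite(f"pics/{n}0.png",im[:,:,::-1]); 
    c=robot.calibration(n); R=cv2.Rodrigues(np.array(c["rvec"]))[0]
    print(n,c["camera_matrix"],-R.T@np.array(c["tvec"]).ravel())
print(robot.calibration("wrist"),robot.grasp_offset)
E
```

```text
{'clock': 0.0, 'qpos': array([ 1.12338031e+00,  3.51297197e-01,  1.65242704e+00, -1.58130145e-05,
        1.13908109e+00, -8.46218338e-02]), 'qvel': array([-0.00028958, -0.00124654,  0.0002959 , -0.00099831, -0.00088643,
       -0.00175537]), 'tau': array([-9.30547976e-04, -5.06090605e+01, -2.91403109e+01, -5.93827485e-05,
        4.40495161e-03, -7.65818129e-06]), 'eef_pos': array([0.19503633, 0.5139055 , 0.23072391]), 'tool_rot': array([-3.14038311e+00, -8.81934578e-05,  2.77880504e+00]), 'contact_force': array([0.34651608, 0.19379266, 0.61281262]), 'torque': array([-0.00868519,  0.03472182,  0.01882344]), 'finger_force': 0.0, 'width': 0.9993483188566377}
scene [[507.733306     0.         279.70275519]
 [  0.         507.733306   202.66458504]
 [  0.           0.           1.        ]] [ 1.46815691 -0.28512094  1.30863566]
top [[414.78797166   0.         282.56406897]
 [  0.         414.78797166 213.91552194]
 [  0.           0.           1.        ]] [ 0.36971313 -0.03883847  1.27234635]
{'camera_matrix': array([[364.38188171,   0.        , 275.86614076],
       [  0.        , 364.38188171, 206.25635629],
       [  0.        ,   0.        ,   1.        ]]), 'T_tool_cam': array([[ 5.44060348e-04, -9.61510543e-01, -2.74767500e-01,
         7.02364597e-02],
       [ 9.99999193e-01,  2.07744979e-04,  1.25309915e-03,
        -5.32882476e-04],
       [-1.14778648e-03, -2.74767960e-01,  9.61509881e-01,
        -1.42053103e-01],
       [ 0.00000000e+00,  0.00000000e+00,  0.00000000e+00,
         1.00000000e+00]])} 0.0187
```

View pics/top0.png

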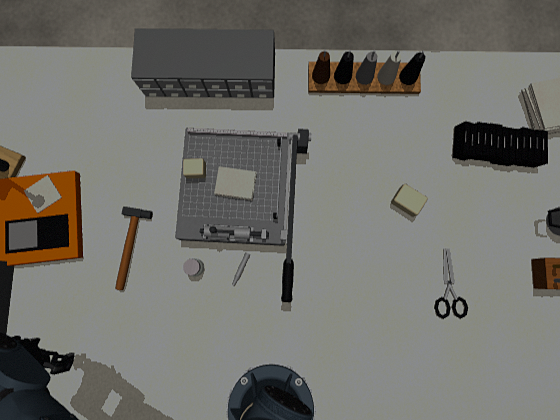

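View pics/scene0.png

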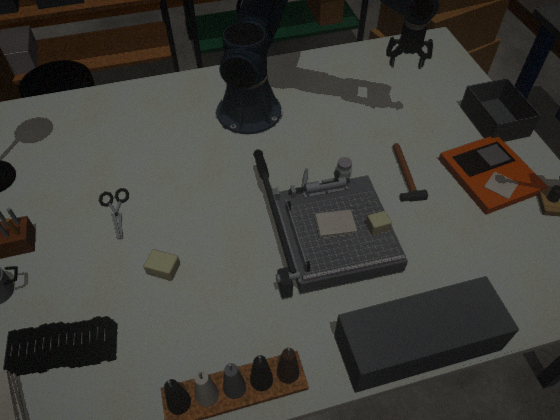

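The top view shows the trimmer around (235,185), with the bolt at about (235,232), the jar at (193,267), the punch at (242,268) and the grip at (288,280). I'll zoom in on the trimmer.

Run:
```python
import cv2
im=cv2.imread("pics/top0.png")[115:310,160:330]
im=cv2.convertScaleAbs(im,alpha=1.5)
cv2.imwrite("pics/c1.png",cv2.resize(im[:190],None,fx=3.1,fy=3.1,interpolation=cv2.INTER_CUBIC))
```

```text
(no output)
```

View pics/c1.png

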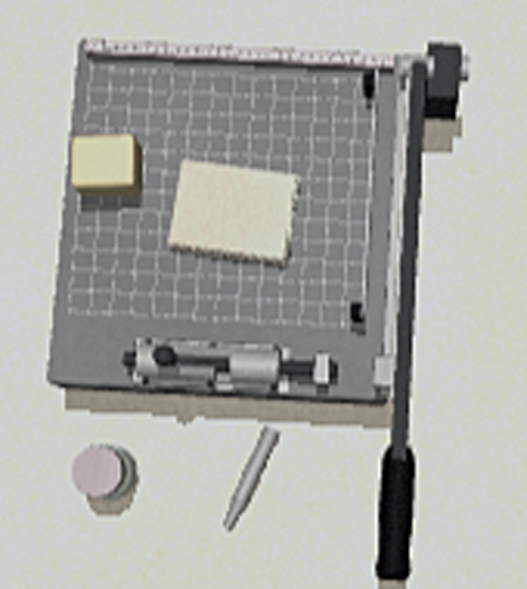

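In the crop, the bed's near-left corner is at (50,384), the near-right at (388,400) and the far-left at (80,42). The barrel spans (135–280, ~362), with the knob at about (163,355), so the bolt is withdrawn. Next I'll work out the trimmer's pose.

```bash
cat > h.py <<'E'
from cell import robot
import cv2,numpy as np
from scipy.spatial.transform import Rotation as Ro
def ray(n,uv,st=None):
    c=robot.calibration(n); K=np.array(c["camera_matrix"]); d=np.linalg.inv(K)@[uv[0],uv[1],1]
    if n=="wrist":
        T=np.array(c["T_tool_cam"]); R=Ro.from_euler("xyz",st["tool_rot"]).as_matrix()
        return st["eef_pos"]+R@T[:3,3], R@T[:3,:3]@d
    R=cv2.Rodrigues(np.array(c["rvec"]))[0]
    return -R.T@np.array(c["tvec"]).ravel(), R.T@d
def onz(n,uv,z,st=None):
    o,d=ray(n,uv,st); return o+d*(z-o[2])/d[2]
def tool_move(target,st):  # world shift -> tool-axis shift /0.1
    R=Ro.from_euler("xyz",st["tool_rot"]).as_matrix()
    return R.T@(np.array(target)-st["eef_pos"])/0.1
E
python3 - <<'E'
from h import *
f=lambda u,v,z:onz("top",(160+u/3.1,115+v/3.1),z)
a,b,c=f(50,384,.07),f(388,400,.07),f(80,42,.07)
print(a,b,c,np.linalg.norm(a-c),np.linalg.norm(a-b))
print(np.arctan2(*(c-a)[[1,0]]), np.arctan2(*(a-b)[[0,1]])*-1)
y=np.arctan2(*(c-a)[[1,0]]);k=f(163,355,.135);print("knob",k)
Rz=Ro.from_euler("z",y).as_matrix();o=a+Rz@[.17,-.16,0];print(o,"knob pred",o+Rz@[-.145,.04,.065])
E
```

```text
[0.48143458 0.28349896 0.07      ] [ 0.47152144 -0.03437317  0.07      ] [0.81800716 0.27322394 0.07      ] 0.33672938426631743 0.31802666780754674
-0.0305189357401162 -0.031175845463792633
knob [0.50292658 0.1665951  0.135     ]
[0.64647315 0.11838606 0.07      ] knob pred [0.50276124 0.16279199 0.135     ]
```

carry_out --rows '[[[-0.12,-0.05,0,0,0,0,-1],[-0.35,-0.14,0,0,0,0,-1],[-0.65,-0.26,0,0,0,0,-1],[-0.98,-0.4,0,0,0,0,-1]]]' --grip_force 30

```text
clock: 0.5
eef_pos: [0.2735, 0.4407, 0.2311]
tool_rot: [-3.141, 0.0, 2.78]
contact_force: [0.4, 0.3, 0.0]
width: 0.331
finger_force: 0.0
```

carry_out --rows '[[[-0.33,-0.13,0,0,0,0,-1],[-0.65,-0.26,0,0,0,0,-1],[-0.98,-0.4,0,0,0,0,-1]]]'

```text
clock: 0.8
eef_pos: [0.3511, 0.368, 0.2312]
tool_rot: [-3.141, 0.0, 2.779]
contact_force: [0.2, -0.0, -0.4]
width: 0.001
finger_force: 0.0
```

carry_out --rows '[[[-0.33,-0.13,0,0,0,0,-1],[-0.65,-0.26,0,0,0,0,-1],[-0.98,-0.4,0,0,0,0,-1]]]'

```text
clock: 1.1
eef_pos: [0.4285, 0.2958, 0.2312]
tool_rot: [-3.141, -0.0, 2.779]
contact_force: [0.0, -0.7, 1.0]
width: -0.001
finger_force: 0.0
```

carry_out --rows '[[[-0.33,-0.13,0,0,0,-0.03,-1],[-0.65,-0.26,0,0,0,-0.07,-1],[-0.9,-0.36,0,0,0,-0.1,-1],[-0.98,-0.4,0,0,0,-0.1056,-1],[-0.98,-0.4,0,0,0,-0.1056,-1],[-0.98,-0.4,0,0,0,-0.1056,-1]]]'

```text
clock: 1.7
eef_pos: [0.5046, 0.2251, 0.2311]
tool_rot: [-3.141, -0.001, 3.109]
contact_force: [-0.5, 0.1, -0.5]
width: 0.002
finger_force: 0.0
```

Run:
```python
from h import *
s=robot.state(); print(s)
im=robot.snapshot("wrist"); cv2.imwrite("pics/w0.png",im[:,:,::-1])
cv2.imwrite("pics/w0b.png",cv2.convertScaleAbs(im[:,:,::-1],alpha=1.4))
```

```text
{'clock': 1.7, 'qpos': array([ 3.35397269e-01,  3.55682938e-01,  1.64506519e+00,  1.09656390e-04,
        1.14137558e+00, -1.20305071e+00]), 'qvel': array([ 0.01769902, -0.00206251,  0.00102226,  0.00109112, -0.00142088,
        0.00202571]), 'tau': array([-1.10423528e+00, -5.05828607e+01, -2.94028866e+01, -4.61271638e-02,
       -1.48558599e-02, -9.92200803e-02]), 'eef_pos': array([0.50455099, 0.22514147, 0.23111681]), 'tool_rot': array([-3.14149474e+00, -5.31385712e-04,  3.10919860e+00]), 'contact_force': array([-0.45873364,  0.06373354, -0.54070494]), 'torque': array([ 0.00268606, -0.01760602,  0.02850952]), 'finger_force': 0.0, 'width': 0.0020110992899162188}
```

View pics/w0b.png

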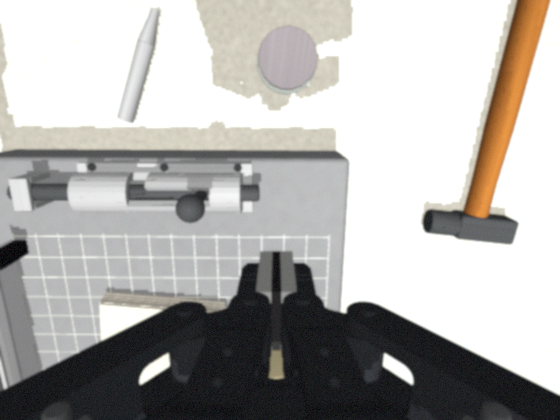

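The wrist view shows the ball at (190,208), the barrel at x=68–242 and y≈193, the bed's near-left corner at (346,157), and the shut fingertips at about (276,255).

Run:
```python
from h import *
s=robot.state()
k=onz("wrist",(190,208),.135,s); print("ball",k)
print("barrel ends",onz("wrist",(68,192),.10,s),onz("wrist",(241,193),.10,s))
a,b=onz("wrist",(346,159),.07,s),onz("wrist",(20,152),.07,s); print("corner",a,b,np.arctan2(*(a-b)[:2])*-1)
c=robot.calibration("wrist");T=np.linalg.inv(np.array(c["T_tool_cam"]));K=np.array(c["camera_matrix"])
for p in ([0,0,0],[.011,.0145,0],[.011,-.0145,0],[-.011,.0145,0]):
    q=K@(T[:3,:3]@p+T[:3,3]); print(p,q[:2]/q[2])
```

```text
ball [0.50156514 0.1671011  0.135     ]
barrel ends [0.49571652 0.06545077 0.1       ] [0.50067584 0.19872553 0.1       ]
corner [0.48154268 0.28485061 0.07      ] [0.46727722 0.01426877 0.07      ] -0.05267265681665571
[0, 0, 0] [276.10632822 273.03646763]
[0.011, 0.0145, 0] [310.6768366  249.16223336]
[0.011, -0.0145, 0] [241.56785129 249.14882383]
[-0.011, 0.0145, 0] [309.32414846 296.01071339]
```

carry_out --rows '[[[0,-0.1,0.15,0,0,0,-1],[0,-0.2,0.4,0,0,0,-1],[0,-0.2,0.6,0,0,0,-1],[0,-0.2,0.8,0,0,0,-1],[0,-0.2,0.95,0,0,0,-1],[0,-0.2,1.0,0,0,0,-1]]]'

```text
clock: 2.35
eef_pos: [0.5031, 0.2058, 0.13]
tool_rot: [-3.141, -0.002, 3.111]
contact_force: [0.1, 0.5, -0.5]
width: 0.002
finger_force: 0.0
```

carry_out --rows '[[[0,-0.04,0.05,0,0,0,-1],[0,-0.08,0.09,0,0,0,-1],[0,-0.12,0.09,0,0,0,-1],[0,-0.16,0.09,0,0,0,-1],[0,-0.16,0.09,0,0,0,-1]]]'

```text
clock: 2.85
eef_pos: [0.5039, 0.1891, 0.1227]
tool_rot: [3.141, 0.001, 3.11]
contact_force: [0.2, -0.3, 0.8]
width: -0.001
finger_force: 0.0
```

Run:
```python
from h import *
im=robot.snapshot("wrist")
cv2.imwrite("pics/w1b.png",cv2.convertScaleAbs(im[:,:,::-1],alpha=1.6))
```

```text
(no output)
```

View pics/w1b.png

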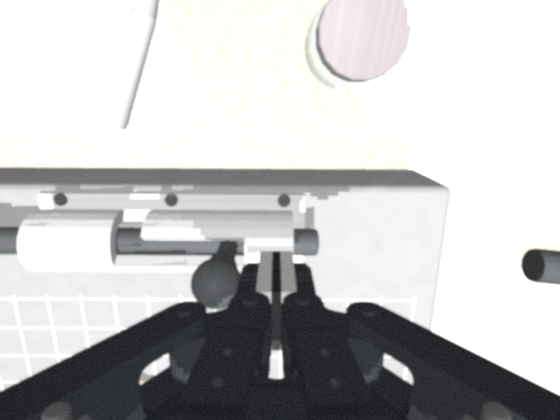

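The ball is at about (215,283), with its edge just left of the finger at x≈240, so it is lined up. I'll push along the slot, watching the force.

carry_out --rows '[[[0,-0.04,0,0,0,0,-1],[0,-0.08,0,0,0,0,-1],[0,-0.13,0,0,0,0,-1],[0,-0.18,0,0,0,0,-1],[0,-0.23,0,0,0,0,-1],[0,-0.28,0,0,0,0,-1],[0,-0.33,0,0,0,0,-1],[0,-0.36,0,0,0,0,-1]]]'

```text
clock: 3.7
eef_pos: [0.5026, 0.153, 0.1223]
tool_rot: [-3.142, -0.0, 3.11]
contact_force: [-0.2, 3.7, 2.0]
width: 0.002
finger_force: 1.6
```

carry_out --rows '[[[0,-0.03,0,0,0,0,-1],[0,-0.06,0,0,0,0,-1],[0,-0.08,0,0,0,0,-1],[0,-0.1,0,0,0,0,-1],[0,-0.1,0,0,0,0,-1]]]'

```text
clock: 4.2
eef_pos: [0.5023, 0.1433, 0.1222]
tool_rot: [-3.141, -0.0, 3.11]
contact_force: [-0.2, 1.5, 0.9]
width: 0.005
finger_force: 0.7
```

carry_out --rows '[[[0,-0.02,0,0,0,0,-1],[0,-0.04,0,0,0,0,-1]]]'

```text
clock: 4.4
eef_pos: [0.5022, 0.1397, 0.1223]
tool_rot: [3.141, 0.0, 3.111]
contact_force: [-0.5, 12.2, 2.3]
width: 0.003
finger_force: 6.2
```

carry_out --rows '[[[0,-0.01,0,0,0,0,-1],[0,-0.02,0,0,0,0,-1]]]'

```text
clock: 4.6
eef_pos: [0.5022, 0.1391, 0.1224]
tool_rot: [3.138, 0.0, 3.11]
contact_force: [-0.7, 20.7, 1.4]
width: -0.001
finger_force: 10.6
```

carry_out --rows '[[[0,-0.01,0,0,0,0,-1],[0,-0.02,0,0,0,0,-1]]]'

```text
clock: 4.8
eef_pos: [0.5023, 0.1385, 0.1226]
tool_rot: [3.136, 0.001, 3.109]
contact_force: [-1.3, 33.0, -0.5]
width: -0.001
finger_force: 16.1
```

The force climbs at TCP y≈0.140, so the bolt is against its stop. I'll back off, lift, and go round behind the knob.

carry_out --rows '[[[0,0.06,0,0,0,0,-1],[0,0.12,0,0,0,0,-1],[0,0.15,-0.15,0,0,0,-1],[0,0.15,-0.35,0,0,0,-1],[0,0.15,-0.55,0,0,0,-1],[-0.15,0.15,-0.6,0,0,0,-1],[-0.35,0.1,-0.6,0,0,0,-1],[-0.35,0.1,-0.6,0,0,0,-1]]]'

```text
clock: 5.6
eef_pos: [0.5388, 0.1436, 0.1823]
tool_rot: [-3.141, 0.001, 3.11]
contact_force: [-0.5, -0.6, 0.6]
width: -0.0
finger_force: 0.0
```

Run:
```python
from h import *
print({k:robot.state()[k] for k in("eef_pos","tool_rot","contact_force","clock")})
im=robot.snapshot("wrist")
cv2.imwrite("pics/w2b.png",cv2.convertScaleAbs(im[:,:,::-1],alpha=1.6))
```

```text
{'eef_pos': array([0.53880796, 0.14364395, 0.18229066]), 'tool_rot': array([-3.14101749e+00,  8.37752064e-04,  3.10974434e+00]), 'contact_force': array([-0.48486448, -0.55283639,  0.59431778]), 'clock': 5.6}
```

View pics/w2b.png

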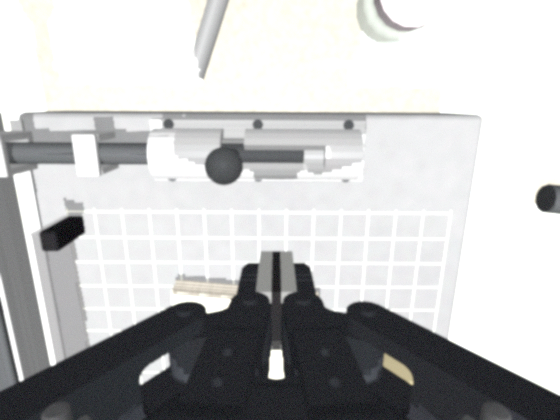

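The ball is now at (223,166), at the notch end of the slot, and the bolt reaches the keeper at (10,155).

Run:
```python
from h import *
s=robot.state(); k=onz("wrist",(223,166),.135,s);print(k)
for z in(.135,):print(tool_move(k+[0,0,0],s))
```

```text
[0.49854231 0.11738651 0.135     ]
[ 0.38178178 -0.27729429  0.46944574]
```

Now I'll lower behind the ball and push it towards the front.

carry_out --rows '[[[0,-0.12,0,0,0,0,-1],[0,-0.24,0.1,0,0,0,-1],[0,-0.24,0.3,0,0,0,-1],[0,-0.24,0.5,0,0,0,-1],[0,-0.24,0.6,0,0,0,-1],[0.07,-0.24,0.6,0,0,0,-1],[0.14,-0.24,0.6,0,0,0,-1],[0.14,-0.24,0.6,0,0,0,-1]]]'

```text
clock: 6.45
eef_pos: [0.522, 0.1209, 0.1231]
tool_rot: [3.142, 0.001, 3.111]
contact_force: [0.6, 0.5, -0.3]
width: 0.005
finger_force: 0.0
```

carry_out --rows '[[[0.03,0,0,0,0,0,-1],[0.06,0,0,0,0,0,-1],[0.09,0,0,0,0,0,-1],[0.12,0,0,0,0,0,-1],[0.15,0,0,0,0,0,-1]]]'

```text
clock: 6.95
eef_pos: [0.5074, 0.1214, 0.1223]
tool_rot: [3.142, 0.0, 3.111]
contact_force: [1.9, 0.0, 0.4]
width: 0.004
finger_force: 0.7
```

carry_out --rows '[[[0.03,0,0,0,0,0,-1],[0.06,0,0,0,0,0,-1],[0.09,0,0,0,0,0,-1],[0.12,0,0,0,0,0,-1],[0.15,0,0,0,0,0,-1],[0.18,0,0,0,0,0,-1]]]'

```text
clock: 7.55
eef_pos: [0.4894, 0.1219, 0.1223]
tool_rot: [-3.142, 0.0, 3.111]
contact_force: [2.9, 0.0, -0.0]
width: -0.0
finger_force: 0.7
```

The knob is moving freely and should be about 42° over. I'll come over the top and press it down.

carry_out --rows '[[[-0.05,0,0,0,0,0,-1],[-0.08,-0.02,-0.1,0,0,0,-1],[-0.08,-0.04,-0.25,0,0,0,-1],[0.1,-0.04,-0.27,0,0,0,-1],[0.25,-0.04,-0.27,0,0,0,-1],[0.31,-0.04,-0.27,0,0,0,-1],[0.31,-0.04,-0.27,0,0,0,-1]]]'

```text
clock: 8.25
eef_pos: [0.4585, 0.1189, 0.1498]
tool_rot: [3.142, 0.0, 3.111]
contact_force: [1.0, 0.1, -0.4]
width: -0.002
finger_force: 0.0
```

Run:
```python
from h import *
print({k:robot.state()[k] for k in("eef_pos","tool_rot","contact_force","clock")})
im=robot.snapshot("wrist")
cv2.imwrite("pics/w3b.png",cv2.convertScaleAbs(im[:,:,::-1],alpha=1.6))
```

```text
{'eef_pos': array([0.4585296 , 0.11887422, 0.14977942]), 'tool_rot': array([3.14154141e+00, 3.35164224e-04, 3.11070642e+00]), 'contact_force': array([ 1.04454566,  0.12425669, -0.40581686]), 'clock': 8.25}
```

View pics/w3b.png

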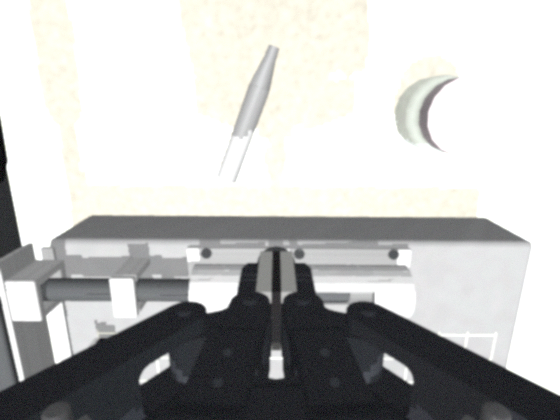

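The ball is hidden under the fingertips at (276,260), as expected, and the jar and punch are clear. I'll press down.

carry_out --rows '[[[0,0,0.1,0,0,0,-1],[0,0,0.16,0,0,0,-1],[0,0,0.2,0,0,0,-1],[0,0,0.24,0,0,0,-1],[0,0,0.28,0,0,0,-1]]]'

```text
clock: 8.8
eef_pos: [0.4526, 0.1188, 0.12]
tool_rot: [-3.14, -0.015, 3.11]
contact_force: [-1.3, 0.3, 1.7]
width: -0.001
finger_force: 0.9
```

carry_out --rows '[[[0.01,0,0.04,0,0,0,-1],[0.02,0,0.08,0,0,0,-1],[0.03,0,0.11,0,0,0,-1],[0.03,0,0.13,0,0,0,-1]]]'

```text
clock: 9.2
eef_pos: [0.4555, 0.1189, 0.1078]
tool_rot: [-3.141, -0.0, 3.11]
contact_force: [-1.0, -0.3, 0.3]
width: -0.002
finger_force: 0.6
```

carry_out --rows '[[[0,0,0.01,0,0,0,-1],[0,0,0.02,0,0,0,-1],[0,0,0.03,0,0,0,-1]]]'

```text
clock: 9.5
eef_pos: [0.4557, 0.119, 0.1053]
tool_rot: [3.142, 0.0, 3.11]
contact_force: [-0.9, -0.2, 1.0]
width: 0.004
finger_force: 0.5
```

carry_out --rows '[[[0,0,0.005,0,0,0,-1],[0,0,0.01,0,0,0,-1]]]'

```text
clock: 9.7
eef_pos: [0.4556, 0.119, 0.1043]
tool_rot: [3.142, 0.0, 3.111]
contact_force: [0.6, 0.7, 1.0]
width: -0.002
finger_force: 0.5
```

carry_out --rows '[[[0,0,0.005,0,0,0,-1],[0,0,0.01,0,0,0,-1]]]'

```text
clock: 9.9
eef_pos: [0.4556, 0.119, 0.1035]
tool_rot: [3.142, 0.0, 3.111]
contact_force: [-3.1, -0.3, 7.9]
width: 0.001
finger_force: 4.1
```

carry_out --rows '[[[0,0,0.005,0,0,0,-1],[0,0,0.01,0,0,0,-1]]]'

```text
clock: 10.1
eef_pos: [0.4557, 0.119, 0.103]
tool_rot: [3.142, 0.0, 3.111]
contact_force: [-5.4, -1.1, 18.0]
width: 0.001
finger_force: 8.7
```

The force rises at z≈0.1035, so the knob is at its hard stop. I'll lift clear and check.

carry_out --rows '[[[0,0,-0.05,0,0,0,-1],[0,0,-0.15,0,0,0,-1],[0,0,-0.35,0,0,0,-1],[0,0,-0.6,0,0,0,-1],[0,0,-0.85,0,0,0,-1],[0,0,-0.95,0,0,0,-1]]]'

```text
clock: 10.7
eef_pos: [0.4564, 0.1191, 0.1997]
tool_rot: [3.141, 0.004, 3.111]
contact_force: [-0.3, 0.4, -0.4]
width: 0.005
finger_force: 0.0
```

carry_out --rows '[[[0,0.2,-0.1,0,0,0,-1],[0,0.5,-0.2,0,0,0,-1],[0,0.8,-0.2,0,0,0,-1],[0,0.9,-0.2,0,0,0,-1],[0,0.9,-0.2,0,0,0,-1]]]'

```text
clock: 11.2
eef_pos: [0.458, 0.2096, 0.2168]
tool_rot: [-3.141, -0.001, 3.112]
contact_force: [0.1, -0.7, -1.1]
width: -0.001
finger_force: 0.0
```

Run:
```python
from h import *
s=robot.state();print({k:s[k] for k in("eef_pos","tool_rot","contact_force","clock")})
im=robot.snapshot("wrist")
a=cv2.convertScaleAbs(im[:,:,::-1],alpha=1.5)
t=cv2.convertScaleAbs(robot.snapshot("top")[110:310,160:330,::-1],alpha=1.5)
t=cv2.resize(t,None,fx=2.1*0.66,fy=2.1*0.66)
o=np.zeros((420,560+t.shape[1],3),np.uint8);o[:,:560]=a;o[:t.shape[0],560:]=t
cv2.imwrite("pics/w4b.png",o[:, :800])
```

```text
{'eef_pos': array([0.45800439, 0.20957223, 0.21677198]), 'tool_rot': array([-3.14127854e+00, -7.18207504e-04,  3.11231681e+00]), 'contact_force': array([ 0.1402045 , -0.67033256, -1.06480648]), 'clock': 11.2}
```

View pics/w4b.png

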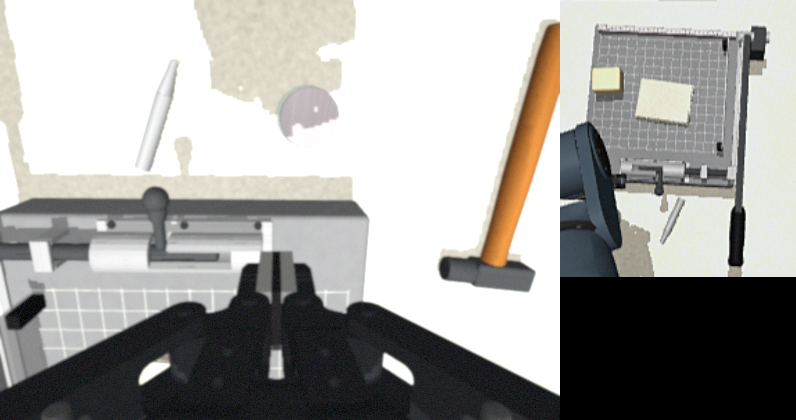

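The knob now lies down over the front edge with its ball at (155,199). The cards, wax, punch, jar and hammer haven't moved, and the bolt is in the keeper. I'll check the ball's position by numbers and hand in.

Run:
```python
from h import *
s=robot.state();k=onz("wrist",(155,199),.094,s);print(k,"expected ~",[.4985-.045,.117+.0016])
if np.hypot(k[0]-.4535,k[1]-.1185)<.007: print(robot.finish_job())
```

```text
[0.45492961 0.11738037 0.094     ] expected ~ [0.4535, 0.11860000000000001]
the job is handed in; nothing more can be done
None
```

The bolt is pushed fully home into the keeper and its knob lies fully down in the notch towards the front. The blade arm and the other things look undisturbed, the arm is clear of everything, and the job was handed in at about 11 s.

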